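# Turn the mounting plate over and latch it in the stop board

### The arm

A 6-joint arm with a two-finger parallel gripper is mounted at the origin on the work surface; the furniture and walls round the work are solid. World frame = base frame: x ahead of the robot, y to its left, z up, the work surface at z = 0. Lengths are in m, angles in rad, forces in N, time in s.
With the tool pointing down it reaches from about 0.225 to 0.725 m from the base axis. Payload 3.1 kg.
Tool frame: the origin (TCP) lies midway between the tips of the shut fingers; the grasp point (between the pads) lies 19 mm behind it; z points along the fingers, y is the line along which they close (so a half turn about z gives the same grasp; the last joint's range is limited). The gripper opens to 85 mm and grips with 20 to 120 N. Pads are 22 mm wide; open, the fingers measure 114 mm over their backs; the gripper's body (76 mm by 85 mm) begins 54 mm behind the grasp point. The pads swing forward as they close: fully open they stand 13 mm farther back than shut.
Start: joints at [1.128, 0.048, 0.099, 1.622, 0, 1.443], TCP at [0.163, 0.499, 0.231] pointing down, gripper open.
Joint ranges: [-2.91, 2.91], [-0.99, 1.94], [-1.21, 1.42], [-2.12, 2.29], [-1.49, 1.47], [-3.14, 3.14]. Speed limits (rad/s): [2.79, 2.79, 3.14, 3.14, 3.14, 3.14].

### API

Orientations are given as a unit quaternion [x, y, z, w].
In Python, from rig import sensors, eyes, workorder, nets gives the robot as it stands. The module is installed in compiled form; this text tells all that it offers.
- The arm moves only by the shell command python3 -m creep 'ROWS' [OPENING] [FORCE]. ROWS is JSON, a list of rows, each an object with "travel": the shift along the world's x, y, z in mm, a list of three; "dr": the turn, a rotation vector about the world's x, y, z in rad, a list of three. In form: [{"travel": [x, y, z], "dr": [rx, ry, rz]}, ...]. A call has 1 to 20 rows; each row is the pose to reach, as a shift and turn from the pose commanded when the call began; what a row does not reach only later rows make up. A row lasts 1/8 s, in which the tool goes at most 62.5 mm and 10.7 degrees, less where a joint would pass 70% of its speed; a pose out of reach is approached as far as the arm can. A call with a gripper value outside its range is refused whole. OPENING is the opening, from -1 (shut) to 1 (fully open), set as the call begins (- or left out, the last holds). The fingers move at their own pace and stop on an object; FORCE is the grip in N (left out, the last holds). Time passes only in rows, so rows that repeat a pose let the fingers close. It gives the time, the measured TCP pose, the force, the opening and the grip force at its end, in the units of the state.
- sensors.state(): the state, without advancing time (a new reading comes with each control period).
- eyes.get_image(name): name is "side" or "top"; returns a dict with "image" (400x640x3 uint8, red, green, blue), "fx", "fy", "cx", "cy" (pixels), "rvec" (rotation vector, rad) and "tvec" (3), from world to camera coordinates, as OpenCV has them. Camera axes: x right, y down, z forward; pixel columns grow to the right and rows downward; lengths in m; the calibration is good to about 2 mm. A picture is of the moment at which its call begins. There is no depth.
- workorder.close_job(): hands the job in; it is judged then, once.
Trained networks look in a picture, given as the dict that the camera call returned (one of the last four; its "shot" number tells which), for a name from the list of things; names that differ only in an ending like _2 or _b are one class to them, and where a whole thing is asked for, a point or a joint stands for the part that bears it (a point fixed in the world has none). Each returns a list of dicts, best first, with "score" (0 to 1); they miss things now and then, are a little off and sometimes report something else, mostly with a low value. They report only what shows in the picture. A call takes as long as a camera call. They do not tell look-alikes from the thing itself.
- nets.trace(label, picture): "mask" (400x640 bool, what is visible of it) and "position" ([column, row] in pixels, amid what is visible of it).
- nets.spot_point(label, picture): "position" ([column, row] in pixels: a listed point, or the origin of a listed thing).
The state is a dict: "clock": time; "q": joint angles; "qvel": joint speeds; "joint_torque": joint torques, N m; "ee_pos": TCP position; "eef_rot": TCP orientation; "force": force on the tool from outside, world axes, zero at the start; "ft_torque": the same for the moment, N m; "finger_gap": finger opening in m; "grip_force": force on a finger pad.
Only numpy, scipy, OpenCV 4.12 (cv2) and the standard library are available. Lean on these libraries where they do the work, as an engineer would, in place of code of your own. Each camera call takes 0.05 s, during which the arm holds its last target. There are 200 camera calls.

### The job

Turn the plywood mounting plate over so that the face with the four steel inserts is up, by lifting its overhanging edge and tipping it over onto the stop board. Then slide it fully home into the corner, square against both the end fence and the side stop, and only then swing the turn button across it to keep it there. Do not let the plate fall off the board, and leave the sanding block, tape and mug where they are.

Things in the scene. Friction and masses are not known exactly. Their poses are not given: they have to be found in the camera images.
- stop_board: fixed wooden stop board, a solid platform 200 (x) by 210 (y) mm with its top 36 mm above the bench; origin at the centre of its underside. Its x points to the robot's right (world -y, turned by -0.05 to 0.35 rad), its y away from the robot. In its frame the left edge, with open bench beside it, is at x = -100 mm. An end fence runs along the right edge and a side stop along the far edge.
- corner (a point): inner corner of fence and side stop, on the platform: in the board's frame the fence's face is at x = +80 mm, the side stop's inner face at y = +80 mm, its outer face at y = +105 mm (flush with the board's far side). Both stand 15 mm above the platform (51 mm above the bench). Axes as the board's.
- plate_mid (a point): centre of the loose plywood mounting plate, 90 (x) by 120 (y) by 12 mm, about 0.16 kg. Starts plain face up, z up, overhanging the board's left edge by 24 to 32 mm (36 mm free below), 25 to 45 mm short of the side stop; wood on wood, it does not slip easily. Its four steel inserts (18 mm discs) are on the underside. 42 mm above the bench when flat; fully home at x = +35, y = +20 mm in the board's frame.
- plate: the same plate; origin at the centre of the face with the inserts (down at the start), 6 mm from plate_mid. Mind the scroll saw behind: its motor box and knobs stand over the bench beyond about x = 0.63 m, y = 0.2 to 0.45 m (world), so a gripper that leans to the left over there needs care.
- turn_button (a joint): turn button on the side stop: a flat wooden bar 20 mm wide on a vertical pivot. 0: it lies along the side stop, from the pivot to the left (board's -x); grows counter-clockwise seen from above, to 1.57 where it reaches across the board toward the robot (board's -y), 3 mm over a plate. Starts open at -0.3 to 0 (swung out, away from the robot); stops at -0.6 and 1.6. Under 1 N at the knob; stays where left.
- button_pivot (a point): pivot of the turn button, at x = +55, y = +92.5 mm in the board's frame; the bar is 8 mm thick, from about 51 to 60 mm above the bench.
- button_knob (a point): upright round knob near the bar's free end, 14 mm in diameter, 62 mm from the pivot, from 60 to 86 mm above the bench; the point is half-way up, 72 mm above the bench.
- sanding_block: cork sanding block, 62 by 115 by 34 mm, a bystander on the bench to the left; origin under its centre.
- tape: roll of masking tape lying flat, 104 mm across, 25 mm high, a bystander on the bench to the left; origin under its centre.
- mug: white mug, 83 mm wide, 93 mm high, a bystander on the bench to the left; origin under its centre.
Not all that is in view belongs to the job. Of the things that look like the plate, the larger one is meant.

How it is judged:
On the way, in this order (a step that is already met when the one before it is completed fails the run):
1. the plate lies flat on the board, turned over (angle between plate_mid's own z axis and vertical above 3.04 rad and z of plate_mid in the frame of stop_board between 0.038 and 0.046 m), for 0.2 s.
2. the turned plate is home against the end fence and the side stop, the turn button still open (all of step 1 and x of plate_mid in the frame of stop_board above 0.03 m and y of plate_mid in the frame of stop_board above 0.015 m and angle between the x axis of plate_mid and the x axis of stop_board, either way round below 0.06 rad and value of joint turn_button below 0.8 rad), for 0.2 s.
3. the turn button is across the plate (all of step 1 and x of plate_mid in the frame of stop_board above 0.03 m and y of plate_mid in the frame of stop_board above 0.015 m and angle between the x axis of plate_mid and the x axis of stop_board, either way round below 0.06 rad and value of joint turn_button above 1.2 rad), for 0.2 s.
At the end, for the whole second after the job is handed in: The plate lies flat on the board with the insert face up (within 0.1 rad), within 5 mm of the end fence and of the side stop and square to them within 0.06 rad; the turn button is across it (joint above 1.2 rad); all at rest (all of step 3 and linear speed of plate below 0.01 m/s and velocity of joint turn_button between -0.1 and 0.1 rad/s); the robot touches nothing.
It fails at once if the plate falls off the board (height (world z) of plate_mid below 0.027 m).
It fails at once if the sanding block is pushed away (more than 30 mm) (distance of sanding_block from where it was at the start of the episode above 0.03 m).
It fails at once if the roll of tape is pushed away (more than 30 mm) (distance of tape from where it was at the start of the episode above 0.03 m).
It fails at once if the mug is pushed away (more than 30 mm) (distance of mug from where it was at the start of the episode above 0.03 m).
It also fails if it takes over 72 s, if anything falls off the work surface, if the arm or the gripper's body presses on something with over 40 N, if the wrist force passes 120 N, or if a joint passes its speed limit or range.

## Working session

There is one attempt and no reset: what is moved stays moved. The work goes in short steps, Python scripts to look and compute and a shell command to move; the robot and the scene stay as the last step left them, time stands still between calls to the robot, and variables do not carry over. Pictures are saved under pics/ and viewed, at most 10 in all, crops included, and the job is handed in when it is done.

```bash
mkdir -p pics; cat > h.py <<'E'
import numpy as np, cv2
from rig import sensors, eyes, workorder, nets
def cam(p):
    R=cv2.Rodrigues(np.array(p["rvec"],float))[0]; return R,np.array(p["tvec"],float).ravel()
def at_z(p,uv,z):
    R,t=cam(p); d=R.T@np.array([(uv[0]-p["cx"])/p["fx"],(uv[1]-p["cy"])/p["fy"],1]); c=-R.T@t
    return c+d*(z-c[2])/d[2]
def proj(p,X):
    R,t=cam(p); c=(R@np.atleast_2d(X).T).T+t
    return np.c_[c[:,0]/c[:,2]*p["fx"]+p["cx"],c[:,1]/c[:,2]*p["fy"]+p["cy"]]
def tri(ps,uvs):
    A=[]
    for p,uv in zip(ps,uvs):
        R,t=cam(p);P=np.c_[R,t]; x=(uv[0]-p["cx"])/p["fx"];y=(uv[1]-p["cy"])/p["fy"]
        A+= [x*P[2]-P[0],y*P[2]-P[1]]
    v=np.linalg.svd(np.array(A))[2][-1];return v[:3]/v[3]
def save(p,n,box=None,k=1):
    im=p["image"][:,:,::-1]
    if box: im=im[box[1]:box[3],box[0]:box[2]]
    cv2.imwrite("pics/"+n,cv2.resize(im,None,fx=k,fy=k,interpolation=cv2.INTER_CUBIC))
E
python3 - <<'E'
from h import *
np.set_printoptions(precision=3,suppress=True)
T=eyes.get_image("top");S=eyes.get_image("side")
save(T,"t0.png");save(S,"s0.png")
zs=dict(stop_board=0,corner=.036,plate_mid=.042,button_pivot=.055,button_knob=.072,sanding_block=0,tape=0,mug=0)
for n,z in zs.items():
    for c,p in (("T",T),("S",S)):
        for r in nets.spot_point(n,p)[:3]: print(n,c,round(r["score"],2),np.array(r["position"]),at_z(p,r["position"],z))
print(sensors.state())
E
```

```text
stop_board T 0.71 [394.5 169.1] [ 0.551 -0.094  0.   ]
stop_board S 0.85 [312.1 190.4] [ 0.54  -0.104  0.   ]
corner T 0.74 [415.  129.1] [ 0.647 -0.142  0.036]
corner S 0.82 [282.2 171.4] [ 0.653 -0.134  0.036]
plate_mid T 0.61 [374.5 182.9] [ 0.509 -0.032  0.042]
plate_mid T 0.6 [299.2 184.8] [0.507 0.154 0.042]
plate_mid S 0.98 [315.2 190.3] [ 0.504 -0.027  0.042]
plate_mid S 0.68 [287.8 227.2] [0.501 0.199 0.042]
button_pivot T 0.78 [408. 126.] [ 0.649 -0.119  0.055]
button_pivot S 0.95 [275.5 169. ] [ 0.663 -0.105  0.055]
button_knob T 0.57 [384.1 124.7] [ 0.648 -0.056  0.072]
button_knob S 0.58 [276.  171.3] [ 0.639 -0.054  0.072]
sanding_block T 0.93 [231.1 208.7] [0.454 0.329 0.   ]
sanding_block S 0.61 [284.5 275.1] [0.454 0.339 0.   ]
tape T 0.96 [217.1 272.5] [0.295 0.363 0.   ]
tape S 0.72 [348.6 294.8] [0.294 0.36  0.   ]
mug T 0.72 [217.7 158.7] [0.584 0.364 0.   ]
mug S 0.64 [230.2 270.2] [0.582 0.363 0.   ]
{'clock': 0.9, 'q': array([ 1.128,  0.048,  0.099,  1.622, -0.   ,  1.443]), 'qvel': array([ 0.001, -0.   ,  0.   ,  0.001,  0.002,  0.001]), 'joint_torque': array([  0.001, -33.863,  32.016,   0.001,  -0.   ,   0.   ]), 'ee_pos': array([0.163, 0.499, 0.231]), 'eef_rot': array([0.157, 0.988, 0.   , 0.   ]), 'force': array([-0.028, -0.914, -0.154]), 'ft_torque': array([ 0.025,  0.045, -0.016]), 'grip_force': 0.0, 'finger_gap': 0.08570389827844092}
```

View pics/t0.png

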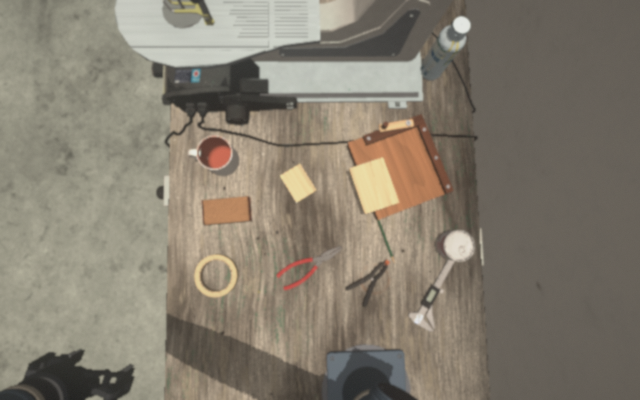

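View pics/s0.png

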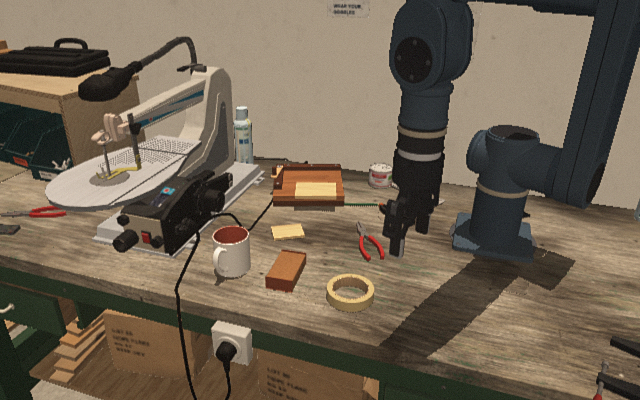

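The top picture shows two pale ply plates. One is at (374,186) on the board, large and overhanging its left edge. The other is at (298,183) on the bench and smaller. The one at (374,186) fits the description (larger, on the stop board), so I'll confirm it in a crop and fit the poses.

```bash
python3 - <<'E'
from h import *
from scipy.optimize import minimize
np.set_printoptions(precision=4,suppress=True)
T=eyes.get_image("top");S=eyes.get_image("side")
save(T,"t1.png",(330,100,470,230),5)
def rect(z,uv_in):
    for r in nets.trace("plate",T)[:3]:
        m=r["mask"]; c,_=cv2.findContours(m.astype(np.uint8),0,1); c=max(c,key=cv2.contourArea)
        w=np.array([at_z(T,q,z)[:2]*1000 for q in c[:,0,:]],np.float32)
        print("plate",r["score"],r["position"],cv2.minAreaRect(w))
rect(.048,None)
for r in nets.trace("stop_board",T)[:1]:
    m=r["mask"]; c,_=cv2.findContours(m.astype(np.uint8),0,1); c=max(c,key=cv2.contourArea)
    w=np.array([at_z(T,q,.04)[:2]*1000 for q in c[:,0,:]],np.float32); print("board",cv2.minAreaRect(w))
# board pose by keypoints (top+side)
pts={"stop_board":(0,0,0),"corner":(.08,.08,.036),"button_pivot":(.055,.0925,.055)}
obs=[]
for n,b in pts.items():
    for p in (T,S):
        r=nets.spot_point(n,p)
        if r: obs.append((p,b,np.array(r[0]["position"])))
def W(v,b):
    c,s=np.cos(v[2]),np.sin(v[2]); ex=np.array([s,-c]); ey=np.array([c,s])   # board x = -y world turned by th (ccw)
    return np.r_[v[:2]+b[0]*ex+b[1]*ey,b[2]]
def cost(v): return sum(np.hypot(*(proj(p,W(v,b))[0]-uv)) for p,b,uv in obs)
o=min((minimize(cost,[.55,-.1,t],method="Nelder-Mead",options=dict(maxiter=3000,xatol=1e-6)) for t in(0,.2,.35)),key=lambda o:o.fun);print(o.x,o.fun)
for n in("plate_mid","button_knob"):
    a=nets.spot_point(n,T)[0]["position"];b=nets.spot_point(n,S)[0]["position"];print(n,a,b,tri((T,S),(a,b)))
E
```

```text
plate 0.88 [296.7, 185.1] ((509.86114501953125, 156.09556579589844), (81.6304931640625, 58.742740631103516), 31.936492919921875)
plate 0.78 [373.3, 187.6] ((501.0388488769531, -28.369125366210938), (118.52651977539062, 89.45471954345703), 17.801570892333984)
board ((554.6473999023438, -94.00163269042969), (223.65911865234375, 211.37864685058594), 20.09852409362793)
[ 0.5441 -0.0998  0.383 ] 13.575510762230431
plate_mid [373.3, 185.4] [315.8, 190.9] [ 0.503  -0.0298  0.039 ]
button_knob [383.1, 125.8] [276.3, 170.4] [ 0.641  -0.0531  0.0756]
```

View pics/t1.png

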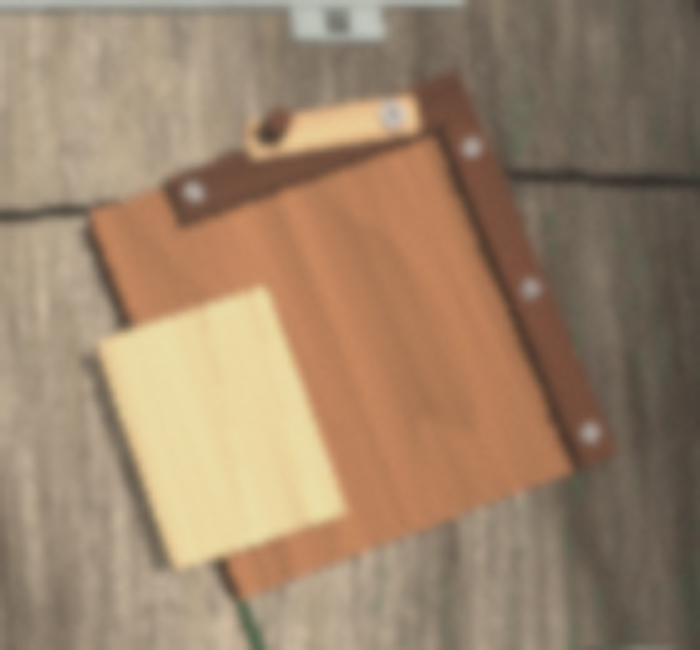

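The crop shows the big plate with corners at crop px (98,343), (268,287), (347,513) and (175,570), overhanging the board's left edge, so it is the one meant. The platform corners are at (90,212), (240,600), (575,470) and (437,135). The button pivot is at (391,115) and the knob at (270,128). Next I fit the poses from these and work out the approach.

```bash
cat >> h.py <<'E'
def W(v,b):
    c,s=np.cos(v[2]),np.sin(v[2]); return np.r_[v[0]+b[0]*s+b[1]*c, v[1]-b[0]*c+b[1]*s, b[2]]
def toB(v,X):
    c,s=np.cos(v[2]),np.sin(v[2]); d=np.array(X)[:2]-v[:2]; return np.array([d[0]*s-d[1]*c, d[0]*c+d[1]*s])
E
python3 - <<'E'
from h import *
from scipy.optimize import least_squares as ls
from scipy.spatial.transform import Rotation as Ro
np.set_printoptions(precision=4,suppress=True)
T=eyes.get_image("top");S=eyes.get_image("side")
cr=lambda x,y:np.array([(x+.5)/5-.5+330,(y+.5)/5-.5+100])
B=[((-.1,.105,.036),cr(90,212)),((-.1,-.105,.036),cr(240,600)),((.08,-.105,.036),cr(575,470)),((.08,.08,.036),cr(437,135)),((.055,.0925,.06),cr(391,115))]
f=lambda v:np.concatenate([(proj(T,W(v,b))[0]-u) for b,u in B])
o=ls(f,[.55,-.1,.3]);v=o.x;print("board",v,o.fun.round(1))
P=[((-.045,.06,.048),cr(98,343)),((.045,.06,.048),cr(268,287)),((.045,-.06,.048),cr(347,513)),((-.045,-.06,.048),cr(175,570))]
g=lambda w:np.concatenate([(proj(T,W(w,b))[0]-u) for b,u in P])
o=ls(g,[.5,-.03,.3]);w=o.x;print("plate",w,o.fun.round(1),"inB",toB(v,w))
k=np.array([.641,-.053]);print("knob B",toB(v,k), "px",toB(v,at_z(T,cr(270,128),.086)))
print("plate corners side check",proj(S,[W(w,b) for b,_ in P]))
s=sensors.state();R0=Ro.from_quat(s["eef_rot"])
th=w[2];ey=np.array([np.cos(th),np.sin(th),0]);ex=np.array([np.sin(th),-np.cos(th),0])
for al in (25,30):
    a=np.radians(al); z=np.cos(a)*ex-np.array([0,0,np.sin(a)])
    x=ey;
    for sg in(1,-1):
        Rt=Ro.from_matrix(np.c_[sg*x,np.cross(z,sg*x),z]); print(al,sg,"dr",(Rt*R0.inv()).as_rotvec())
    edge=W(w,(-.045,0,.042)); 
    for d in(-.08,.022): print("tcp for d",d,(edge+d*z), "shift mm",(edge+d*z-s["ee_pos"])*1000)
E
```

```text
board [ 0.5507 -0.0981  0.3459] [-0.1 -0.3  0.6 -0.1 -0.3  0.4 -0.5  0.1  0.3 -0. ]
plate [ 0.5024 -0.0301  0.3005] [-0.2 -0.4 -0.1 -0.1  0.1  0.2  0.1  0.3] inB [-0.0804 -0.0224]
knob B [-0.0118  0.1003] px [-0.0129  0.1016]
plate corners side check [[294.7103 194.6222]
 [296.6797 181.3315]
 [336.2704 182.0351]
 [336.5808 195.3919]]
25 1 dr [-0.0105 -1.4588 -2.1823]
25 -1 dr [-1.1508  0.0082  0.5472]
tcp for d -0.08 [0.4676 0.0822 0.0758] shift mm [ 305.0175 -417.0037 -155.4909]
tcp for d 0.022 [ 0.4949 -0.0061  0.0327] shift mm [ 332.3839 -505.3036 -198.598 ]
30 1 dr [-0.0097 -1.3528 -2.233 ]
30 -1 dr [-1.0626  0.0076  0.5574]
tcp for d -0.08 [0.4685 0.0791 0.082 ] shift mm [ 305.9715 -420.0819 -149.3004]
tcp for d 0.022 [ 0.4947 -0.0053  0.031 ] shift mm [ 332.1215 -504.4571 -200.3004]
```

```bash
python3 -m creep '[{"travel":[60,-80,0],"dr":[-0.2,0,0.1]},{"travel":[120,-165,0],"dr":[-0.4,0,0.2]},{"travel":[180,-245,0],"dr":[-0.6,0,0.3]},{"travel":[240,-330,0],"dr":[-0.85,0,0.4]},{"travel":[305,-417,0],"dr":[-1.15,0.01,0.55]},{"travel":[305,-417,0],"dr":[-1.15,0.01,0.55]},{"travel":[305,-417,0],"dr":[-1.15,0.01,0.55]},{"travel":[305,-417,0],"dr":[-1.15,0.01,0.55]},{"travel":[305,-417,0],"dr":[-1.15,0.01,0.55]},{"travel":[305,-417,0],"dr":[-1.15,0.01,0.55]},{"travel":[305,-417,0],"dr":[-1.15,0.01,0.55]},{"travel":[305,-417,0],"dr":[-1.15,0.01,0.55]},{"travel":[305,-417,-60],"dr":[-1.15,0.01,0.55]},{"travel":[305,-417,-100],"dr":[-1.15,0.01,0.55]},{"travel":[305,-417,-100],"dr":[-1.15,0.01,0.55]},{"travel":[305,-417,-100],"dr":[-1.15,0.01,0.55]}]' -0.2 30
cat > st.py <<'E'
from h import *
from scipy.spatial.transform import Rotation as Ro
np.set_printoptions(precision=4,suppress=True)
v=[.5507,-.0981,.3459];s=sensors.state();R=Ro.from_quat(s["eef_rot"]).as_matrix()
print("t",s["clock"],"q",s["q"],"gap",s["finger_gap"],"F",s["force"],"\npos",s["ee_pos"],"B",toB(v,s["ee_pos"]),"tool z",R[:,2],"y",R[:,1])
E
python3 st.py
```

```text
clock: 3.7
ee_pos: [0.4681, 0.083, 0.1328]
eef_rot: [-0.128, 0.834, -0.531, 0.08]
force: [0.5, 0.1, 1.1]
finger_gap: 0.0342
grip_force: 0.0
t 3.7 q [ 0.6202  0.3477 -0.1674  1.6452 -1.0369  0.6585] gap 0.03422233817680497 F [0.4675 0.0804 1.0877] 
pos [0.4681 0.083  0.1328] B [-0.1984 -0.0163] tool z [ 0.2701 -0.8649 -0.423 ] y [-0.128   0.4032 -0.9061]
```

```bash
python3 -m creep '[{"travel":[0,0,-30],"dr":[0,0,0]},{"travel":[0,0,-53],"dr":[0,0,0]},{"travel":[0,0,-53],"dr":[0,0,0]},{"travel":[6,-20,-63],"dr":[0,0,0]},{"travel":[12,-40,-73],"dr":[0,0,0]},{"travel":[18,-58,-82],"dr":[0,0,0]},{"travel":[22,-74,-89],"dr":[0,0,0]},{"travel":[25,-82,-93],"dr":[0,0,0]},{"travel":[27,-89,-96],"dr":[0,0,0]},{"travel":[27,-89,-96],"dr":[0,0,0]},{"travel":[27,-89,-96],"dr":[0,0,0]}]'
python3 - <<'E'
import st
from h import *
S=eyes.get_image("side");save(S,"s2.png",(250,140,410,260),5)
E
```

```text
clock: 5.08
ee_pos: [0.495, -0.0064, 0.0361]
eef_rot: [-0.127, 0.834, -0.531, 0.08]
force: [0.2, 0.4, 0.6]
finger_gap: 0.0339
grip_force: 0.0
t 5.075 q [ 0.4387  0.3194 -0.3975  1.1387 -1.1137  0.3134] gap 0.03394811526235463 F [0.1985 0.401  0.6459] 
pos [ 0.495  -0.0064  0.0361] B [-0.1052 -0.0213] tool z [ 0.2689 -0.865  -0.4236] y [-0.1275  0.4039 -0.9059]
```

View pics/s2.png

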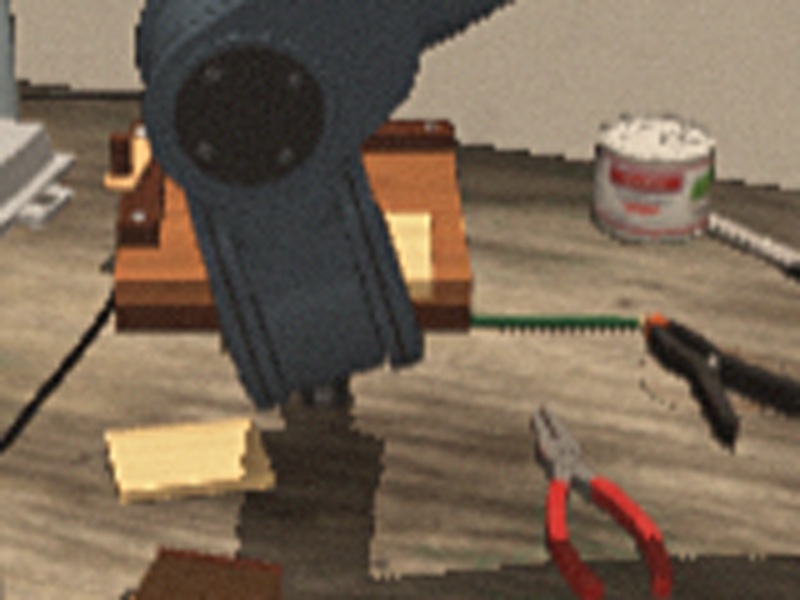

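The side crop shows the gripper straddling the plate's left edge, at about (330,390). The plate is undisturbed and no force shows. I'll lift the edge on the lower finger until the plate lines up with the tool, then close.

```bash
python3 -m creep '[{"travel":[0,-1,8],"dr":[0,0,0]},{"travel":[1,-2,14],"dr":[0,0,0]},{"travel":[1,-4,20],"dr":[0,0,0]},{"travel":[2,-6,26],"dr":[0,0,0]},{"travel":[3,-8,31],"dr":[0,0,0]},{"travel":[3,-9,35],"dr":[0,0,0]},{"travel":[3,-9,35],"dr":[0,0,0]}]'
python3 -m creep '[{"travel":[0,0,0],"dr":[0,0,0]},{"travel":[0,0,0],"dr":[0,0,0]},{"travel":[0,0,0],"dr":[0,0,0]},{"travel":[0,0,0],"dr":[0,0,0]},{"travel":[0,0,0],"dr":[0,0,0]},{"travel":[0,0,0],"dr":[0,0,0]}]' -1 30
python3 - <<'E'
import st
from h import *
S=eyes.get_image("side");T=eyes.get_image("top")
save(T,"t3.png",(330,100,470,230),5)
for p in(T,S): print([(r["position"],r["score"]) for r in nets.spot_point("plate_mid",p)[:2]])
E
```

```text
clock: 6.0
ee_pos: [0.4977, -0.0159, 0.0707]
eef_rot: [-0.127, 0.834, -0.531, 0.08]
force: [0.6, 0.1, -1.7]
finger_gap: 0.0339
grip_force: 0.5
clock: 6.75
ee_pos: [0.4977, -0.0159, 0.0706]
eef_rot: [-0.128, 0.834, -0.531, 0.08]
force: [-0.8, -1.0, 0.8]
finger_gap: 0.0116
grip_force: 31.4
t 6.75 q [ 0.4186  0.2463 -0.4027  1.1688 -1.1193  0.2701] gap 0.011553985739117707 F [-0.8212 -1.0359  0.7987] 
pos [ 0.4977 -0.0159  0.0706] B [-0.0953 -0.022 ] tool z [ 0.2683 -0.8655 -0.423 ] y [-0.1282  0.4032 -0.9061]
[([380.4, 182.3], 0.75), ([295.4, 186.2], 0.75)]
[([287.4, 230.4], 0.89)]
```

View pics/t3.png

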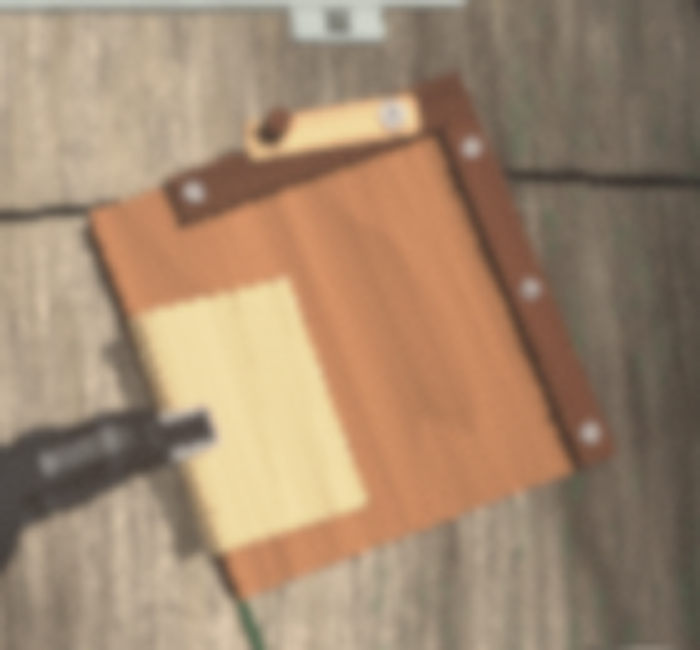

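The plate is pinched (gap 11.6 mm) and tilted about 25°. Its right edge runs from crop (290,280) to (366,500). Next I work out the flip arc, which sets it down deliberately short of home.

```bash
cat > flip.py <<'E'
import st
from h import *
from scipy.spatial.transform import Rotation as Ro
T=eyes.get_image("top");v=st.v
cr=lambda x,y:np.array([(x+.5)/5-.5+330,(y+.5)/5-.5+100])
a,b=[at_z(T,cr(*u),.047) for u in((290,280),(366,500))]
d=(a-b)[:2];print("yaw",np.arctan2(d[1],d[0]))
m=toB(v,(a+b)/2);R=st.R;t=toB(v,st.s["ee_pos"])
th=v[2];ex=np.array([np.sin(th),-np.cos(th),0]);ey=np.array([np.cos(th),np.sin(th),0]);zz=np.array([0,0,1])
phi0=np.arcsin(-R[2,2]); 
piv=m[0]-.012*np.sin(phi0); print("edge mid B",m,"phi0",phi0,"pivot x",piv,"tcp",t)
r=np.array([t[0]-piv, st.s["ee_pos"][2]-.036]); print("rel",r,"dist",np.hypot(*r))
dyaw=.3459-np.arctan2(-R[1,1]*0+R[:2,2][1]*0+R[0,2],-R[1,2])
print("dyaw",dyaw)
def row(phi,px,y,lift):
    q=phi-phi0;c,s=np.cos(q),np.sin(q)
    x=c*r[0]+s*r[1]; z=-s*r[0]+c*r[1]
    X=np.r_[v[0],v[1],.036+lift+z]+ex*(px+x)+ey*(t[1]+y)
    D=Ro.from_rotvec(ey*q)*Ro.from_rotvec(zz*dyaw)
    return (X-st.s["ee_pos"])*1000,D.as_rotvec()
n=13
for i in range(1,n+1):
    f=i/n; phi=phi0+f*(np.radians(150)-phi0)
    T_,D=row(phi,piv+f*(-.030-piv),f*.017,.015 if i<n else .015)
    print(i,round(np.degrees(phi)),T_.round(0),D.round(3))
print("final",row(np.radians(150),-.030,.017,.001))
E
python3 flip.py
```

```text
t 6.95 q [ 0.4186  0.2463 -0.4027  1.1687 -1.1192  0.2701] gap 0.011252778319122296 F [-0.5585 -1.1668  2.394 ] 
pos [ 0.4976 -0.0159  0.0705] B [-0.0953 -0.0221] tool z [ 0.2683 -0.8654 -0.4232] y [-0.1282  0.4033 -0.906 ]
yaw 0.29479105541303224
edge mid B [-0.0237 -0.0232] phi0 0.436969281910058 pivot x -0.02882315599779409 tcp [-0.0953 -0.0221]
rel [-0.0665  0.0345] dist 0.07493048578581989
dyaw 0.04529665504200525
1 35 [ 3. -6. 26.] [0.159 0.053 0.045]
2 44 [  8. -13.  35.] [0.318 0.107 0.045]
3 54 [ 12. -22.  43.] [0.477 0.16  0.044]
4 63 [ 17. -32.  49.] [0.636 0.213 0.044]
5 73 [ 22. -42.  53.] [0.795 0.266 0.043]
6 83 [ 28. -53.  55.] [0.955 0.32  0.041]
7 92 [ 33. -65.  55.] [1.114 0.373 0.04 ]
8 102 [ 38. -76.  53.] [1.273 0.426 0.038]
9 112 [ 44. -86.  49.] [1.432 0.48  0.036]
10 121 [ 49. -96.  43.] [1.591 0.533 0.034]
11 131 [  53. -105.   35.] [1.75  0.586 0.032]
12 140 [  57. -112.   26.] [1.909 0.64  0.029]
13 150 [  61. -118.   15.] [2.068 0.693 0.026]
final (array([  60.655 , -118.1632,    1.278 ]), array([2.0682, 0.6928, 0.0257]))
```

```bash
python3 -m creep '[{"travel":[0,0,12],"dr":[0,0,0]},{"travel":[3,-6,26],"dr":[0.159,0.053,0.045]},{"travel":[8,-13,35],"dr":[0.318,0.107,0.045]},{"travel":[12,-22,43],"dr":[0.477,0.16,0.044]},{"travel":[17,-32,49],"dr":[0.636,0.213,0.044]},{"travel":[22,-42,53],"dr":[0.795,0.266,0.043]},{"travel":[28,-53,55],"dr":[0.955,0.32,0.041]},{"travel":[33,-65,55],"dr":[1.114,0.373,0.04]},{"travel":[33,-65,55],"dr":[1.114,0.373,0.04]},{"travel":[33,-65,55],"dr":[1.114,0.373,0.04]}]' -1 40
python3 - <<'E'
import st
from h import *
S=eyes.get_image("side");save(S,"s4.png",(230,100,390,220),5)
E
```

```text
clock: 8.25
ee_pos: [0.53, -0.0807, 0.1248]
eef_rot: [-0.173, 0.985, 0.021, -0.004]
force: [0.8, 0.1, -1.1]
finger_gap: 0.0109
grip_force: 40.8
t 8.25 q [-0.2958  0.1043 -0.0533  1.4391  0.0331 -0.6446] gap 0.010905732040856632 F [ 0.7832  0.1453 -1.0842] 
pos [ 0.53   -0.0807  0.1248] B [-0.0234 -0.0135] tool z [-0.0151  0.0392 -0.9991] y [-0.3411  0.9391  0.042 ]
```

View pics/s4.png

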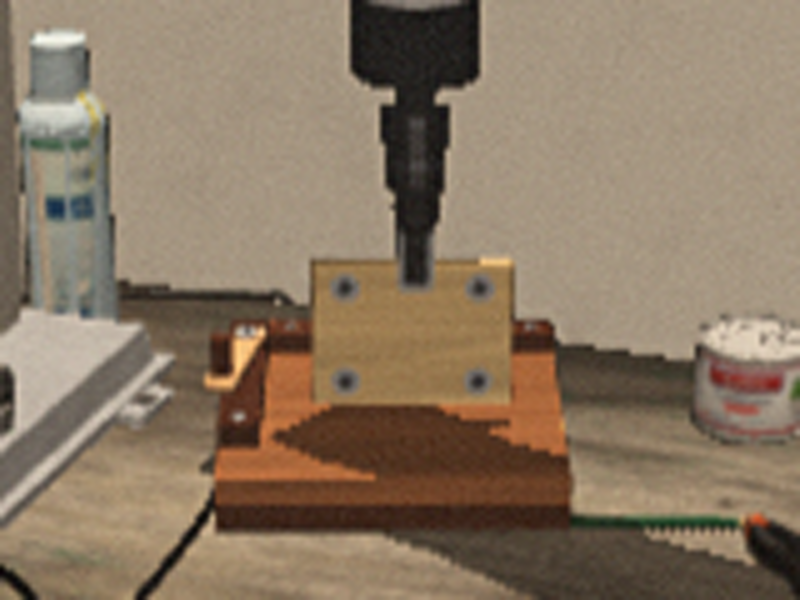

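The side crop shows the plate upright in the gripper, inserts at (345,288), (480,288), (345,381) and (478,381) facing left, clear of the board. I carry on tipping to 150°.

```bash
python3 -m creep '[{"travel":[5,-11,-2],"dr":[0.158,0.057,0]},{"travel":[11,-21,-6],"dr":[0.316,0.114,0]},{"travel":[16,-31,-12],"dr":[0.474,0.171,0]},{"travel":[20,-40,-20],"dr":[0.632,0.228,0]},{"travel":[24,-47,-29],"dr":[0.79,0.285,0]},{"travel":[28,-53,-40],"dr":[0.948,0.342,0]},{"travel":[28,-53,-40],"dr":[0.948,0.342,0]},{"travel":[28,-53,-45],"dr":[0.948,0.342,0]},{"travel":[28,-53,-50],"dr":[0.948,0.342,0]},{"travel":[28,-53,-50],"dr":[0.948,0.342,0]},{"travel":[28,-53,-50],"dr":[0.948,0.342,0]}]'
python3 - <<'E'
import st
from h import *
S=eyes.get_image("side");save(S,"s5.png",(230,100,390,220),5)
E
```

```text
clock: 9.68
ee_pos: [0.5562, -0.131, 0.0758]
eef_rot: [-0.15, 0.854, 0.491, -0.083]
force: [1.2, -0.0, 2.6]
finger_gap: 0.0109
grip_force: 44.4
t 9.675 q [-0.6281  1.119   0.8878  2.2946  0.51   -1.2449] gap 0.010914425720995356 F [ 1.249  -0.0349  2.5869] 
pos [ 0.5562 -0.131   0.0758] B [ 0.0329 -0.006 ] tool z [-0.2896  0.8136 -0.5041] y [-0.1754  0.4726  0.8636]
```

View pics/s5.png

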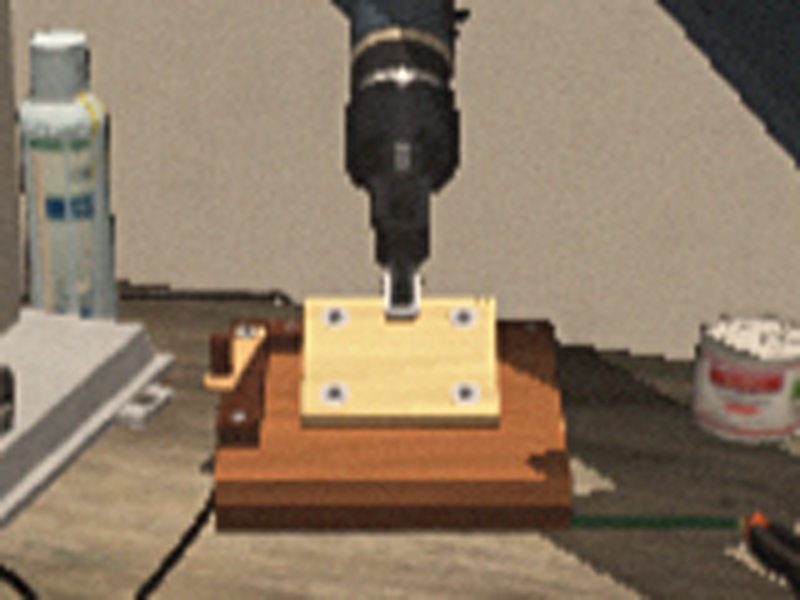

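The side crop shows the plate tipped to 150° with inserts up at (335,317), (463,317), (335,393) and (466,393), its lower edge just over the platform. Joint 4 is at its limit, so I open here and draw back with a slight turn back towards upright.

```bash
python3 -m creep '[{"travel":[0,0,0],"dr":[0,0,0]},{"travel":[0,0,0],"dr":[0,0,0]},{"travel":[0,0,0],"dr":[0,0,0]},{"travel":[0,0,0],"dr":[0,0,0]},{"travel":[2,-5,3],"dr":[-0.03,-0.01,0]},{"travel":[4,-10,6],"dr":[-0.06,-0.02,0]},{"travel":[6,-16,10],"dr":[-0.08,-0.03,0]},{"travel":[8,-22,14],"dr":[-0.1,-0.035,0]},{"travel":[10,-28,18],"dr":[-0.13,-0.045,0]},{"travel":[13,-38,26],"dr":[-0.19,-0.07,0]},{"travel":[15,-45,45],"dr":[-0.3,-0.1,0]},{"travel":[15,-45,75],"dr":[-0.45,-0.15,0]},{"travel":[10,-40,110],"dr":[-0.6,-0.2,0]},{"travel":[0,-20,150],"dr":[-0.78,-0.27,0]},{"travel":[0,-10,150],"dr":[-0.95,-0.34,0]},{"travel":[0,0,150],"dr":[-0.98,-0.355,0]},{"travel":[0,0,150],"dr":[-0.98,-0.355,0]}]' -0.2 30
cat > pl.py <<'E'
import st
from h import *
from scipy.optimize import least_squares as ls
v=st.v
T=eyes.get_image("top");S=eyes.get_image("side")
for p,n in((T,"T"),(S,"S")):
    for r in nets.trace("plate",p)[:3]:
        c,_=cv2.findContours(r["mask"].astype(np.uint8),0,1);c=max(c,key=cv2.contourArea)
        w=np.array([np.r_[toB(v,at_z(p,q,.048))*1000] for q in c[:,0,:]],np.float32)
        print(n,round(r["score"],2),np.array(r["position"]).round(0),"rect in board mm",np.array(cv2.minAreaRect(w)[0]).round(1),np.round(cv2.minAreaRect(w)[1],1),round(cv2.minAreaRect(w)[2],1))
    for n2,z in(("plate_mid",.042),("button_knob",.072)):
        for r in nets.spot_point(n2,p)[:2]: print(n,n2,round(r["score"],2),toB(v,at_z(p,r["position"],z)))
E
python3 pl.py; python3 -c "
from h import *
T=eyes.get_image('top');save(T,'t6.png',(330,100,470,230),5)"
```

```text
clock: 11.85
ee_pos: [0.5552, -0.1298, 0.225]
eef_rot: [-0.175, 0.985, 0.001, 0.003]
force: [-0.6, -0.1, 0.1]
finger_gap: 0.0343
grip_force: 0.0
t 11.85 q [-0.3499  0.161   0.2086  1.6147  0.0048 -0.7019] gap 0.03426019840572255 F [-0.6273 -0.1399  0.1199] 
pos [ 0.5552 -0.1298  0.225 ] B [ 0.0314 -0.0065] tool z [ 0.0051  0.0032 -1.    ] y [-0.3447  0.9387  0.0013]
T 0.97 [295. 186.] rect in board mm [-253.9   48.8] [59.1 79.3] 11.0
T 0.93 [406. 166.] rect in board mm [12.2 -4.7] [119.8  92.3] 89.6
T 0.74 [396. 126.] rect in board mm [27.2 99. ] [23.3 88.1] 75.3
T plate_mid 0.87 [ 0.012 -0.009]
T plate_mid 0.77 [-0.258   0.0447]
T button_knob 0.8 [-0.0092  0.1023]
S 0.62 [286. 232.] rect in board mm [-328.5   53.8] [75.  79.8] 10.0
S 0.59 [306. 179.] rect in board mm [ 0.3 -3.4] [119.2 104.2] 89.9
S 0.37 [277. 170.] rect in board mm [ 38.3 102. ] [29.3 93.3] 89.8
S plate_mid 0.74 [ 0.0119 -0.0074]
S plate_mid 0.7 [-0.3022  0.057 ]
S button_knob 0.46 [-0.0049  0.1008]
```

View pics/t6.png

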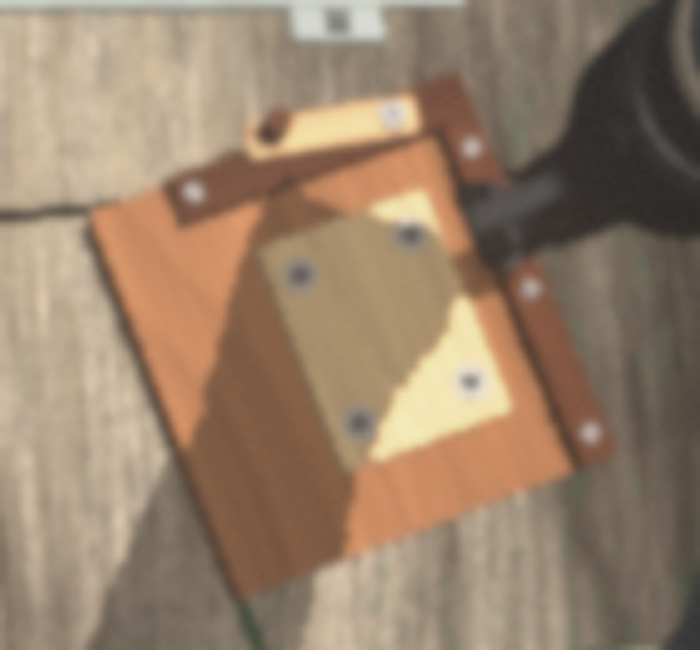

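The top crop shows the plate flat on the board, inserts up, centre about (385,330), square and roughly 23 mm and 25 mm short of fence and stop. I shut the gripper and come down to the left of the plate to push it to the fence.

```bash
python3 -m creep '[{"travel":[-15,44,0],"dr":[0,0,0]},{"travel":[-30,88,0],"dr":[0,0,0]},{"travel":[-30,88,-50],"dr":[0,0,0]},{"travel":[-30,88,-100],"dr":[0,0,0]},{"travel":[-30,88,-150],"dr":[0,0,0]},{"travel":[-30,88,-175],"dr":[0,0,0]},{"travel":[-30,88,-184],"dr":[0,0,0]},{"travel":[-30,88,-184],"dr":[0,0,0]}]' -1 30
python3 -m creep '[{"travel":[2,-5,0],"dr":[0,0,0]},{"travel":[3,-9,0],"dr":[0,0,0]},{"travel":[4,-12,0],"dr":[0,0,0]},{"travel":[5,-15,0],"dr":[0,0,0]},{"travel":[6,-18,0],"dr":[0,0,0]},{"travel":[7,-20,0],"dr":[0,0,0]},{"travel":[8,-23,0],"dr":[0,0,0]},{"travel":[9,-25,0],"dr":[0,0,0]},{"travel":[10,-27,0],"dr":[0,0,0]},{"travel":[10,-29,0],"dr":[0,0,0]},{"travel":[11,-31,0],"dr":[0,0,0]},{"travel":[12,-33,0],"dr":[0,0,0]},{"travel":[12,-33,0],"dr":[0,0,0]}]'
python3 pl.py
```

```text
clock: 13.3
ee_pos: [0.5257, -0.0436, 0.0394]
eef_rot: [-0.174, 0.985, 0.002, 0.002]
force: [0.9, 0.0, -0.4]
finger_gap: -0.0
grip_force: 0.0
clock: 14.92
ee_pos: [0.5379, -0.0767, 0.0396]
eef_rot: [-0.174, 0.985, 0.001, 0.002]
force: [-0.9, 1.6, 4.2]
finger_gap: -0.0001
grip_force: 1.7
t 14.925 q [-0.2676  0.1381 -0.1882  1.2421  0.0042 -0.6169] gap -9.458465157920823e-05 F [-0.9471  1.5581  4.1958] 
pos [ 0.5379 -0.0767  0.0396] B [-0.0244 -0.0048] tool z [ 0.0034  0.0034 -1.    ] y [-0.3423  0.9396  0.0021]
T 0.86 [297. 185.] rect in board mm [-254.5   47.7] [56.  79.3] 13.5
T 0.46 [406. 180.] rect in board mm [  0.7 -48.1] [37.1 41.9] 78.1
T plate_mid 0.61 [-0.2548  0.0379]
T button_knob 0.52 [-0.0055  0.0982]
S 0.86 [304. 176.] rect in board mm [15.5 32.2] [107.4  49.8] 1.7
S 0.72 [287. 230.] rect in board mm [-328.8   53.8] [71.3 77.2] 10.9
S 0.3 [306. 190.] rect in board mm [-45.5   6.9] [220.3 293.9] 89.8
S plate_mid 0.9 [0.0156 0.001 ]
S plate_mid 0.79 [-0.2952  0.059 ]
S button_knob 0.39 [-0.0034  0.0956]
```

```bash
python3 -m creep '[{"travel":[0.4,-1,1],"dr":[0,0,0]},{"travel":[0.8,-2,1],"dr":[0,0,0]},{"travel":[1.2,-3,1],"dr":[0,0,0]},{"travel":[1.6,-4,1],"dr":[0,0,0]},{"travel":[2,-5,1],"dr":[0,0,0]},{"travel":[2,-5,1],"dr":[0,0,0]}]'
python3 -m creep '[{"travel":[0.4,-1,0],"dr":[0,0,0]},{"travel":[0.8,-2,0],"dr":[0,0,0]},{"travel":[1.2,-3,0],"dr":[0,0,0]},{"travel":[1.6,-4,0],"dr":[0,0,0]},{"travel":[1.6,-4,0],"dr":[0,0,0]}]'
python3 -c "
from h import *
import st
S=eyes.get_image('side');save(S,'s7.png',(250,140,370,230),6)"
```

```text
clock: 16.08
ee_pos: [0.5381, -0.0784, 0.0398]
eef_rot: [-0.175, 0.985, 0.005, 0.001]
force: [-3.7, 8.7, 2.2]
finger_gap: 0.0002
grip_force: 4.5
clock: 16.7
ee_pos: [0.5381, -0.0788, 0.0397]
eef_rot: [-0.176, 0.984, 0.009, 0.0]
force: [-6.4, 15.3, 6.4]
finger_gap: 0.0004
grip_force: 9.1
t 16.7 q [-0.2781  0.149  -0.1758  1.2537  0.0162 -0.6311] gap 0.00038109649194801665 F [-6.3822 15.3082  6.4277] 
pos [ 0.5381 -0.0788  0.0397] B [-0.0225 -0.0053] tool z [-0.003   0.0177 -0.9998] y [-0.3456  0.9382  0.0177]
```

View pics/s7.png

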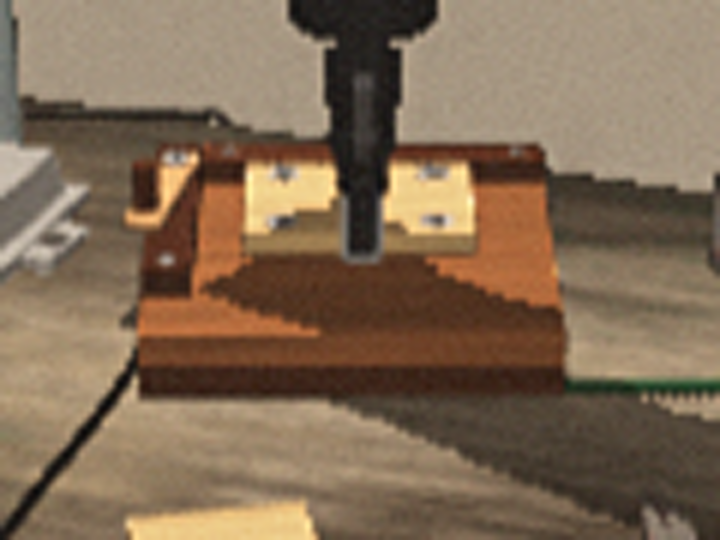

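The side crop shows the plate against the end fence, its upper edge flush under the fence, with 16 N at the fingers. Next I go round to the near edge and push towards the side stop.

```bash
python3 -m creep '[{"travel":[-4,12,0],"dr":[0,0,0]},{"travel":[-4,12,40],"dr":[0,0,0]},{"travel":[-4,12,65],"dr":[0,0,0]},{"travel":[-33,-32,65],"dr":[0,0,0]},{"travel":[-62,-75,65],"dr":[0,0,0]},{"travel":[-62,-75,40],"dr":[0,0,0]},{"travel":[-62,-75,10],"dr":[0,0,0]},{"travel":[-62,-75,1],"dr":[0,0,0]},{"travel":[-62,-75,1],"dr":[0,0,0]}]'
python3 -m creep '[{"travel":[4,1.5,0],"dr":[0,0,0]},{"travel":[8,3,0],"dr":[0,0,0]},{"travel":[11,4,0],"dr":[0,0,0]},{"travel":[14,5,0],"dr":[0,0,0]},{"travel":[17,6,0],"dr":[0,0,0]},{"travel":[20,7,0],"dr":[0,0,0]},{"travel":[23,8,0],"dr":[0,0,0]},{"travel":[26,9.5,0],"dr":[0,0,0]},{"travel":[28,10,0],"dr":[0,0,0]},{"travel":[30,11,0],"dr":[0,0,0]},{"travel":[32,11.5,0],"dr":[0,0,0]},{"travel":[32,11.5,0],"dr":[0,0,0]}]'
python3 st.py
```

```text
clock: 17.88
ee_pos: [0.4789, -0.1605, 0.041]
eef_rot: [-0.174, 0.985, 0.002, 0.001]
force: [-0.2, 0.3, -0.0]
finger_gap: 0.0001
grip_force: 0.0
clock: 19.38
ee_pos: [0.5117, -0.1488, 0.0414]
eef_rot: [-0.174, 0.985, 0.002, 0.002]
force: [-0.5, -0.6, 0.3]
finger_gap: 0.0002
grip_force: 0.2
t 19.375 q [-0.412   0.1109 -0.2144  1.2438  0.0054 -0.7618] gap 0.00023525852220489943 F [-0.5245 -0.6161  0.323 ] 
pos [ 0.5117 -0.1488  0.0414] B [ 0.0344 -0.0539] tool z [ 0.0037  0.0042 -1.    ] y [-0.3427  0.9394  0.0027]
```

```bash
python3 -m creep '[{"travel":[1,0.4,0],"dr":[0,0,0]},{"travel":[2,0.7,0],"dr":[0,0,0]},{"travel":[3,1,0],"dr":[0,0,0]},{"travel":[4,1.4,0],"dr":[0,0,0]},{"travel":[5,1.8,0],"dr":[0,0,0]},{"travel":[6,2.2,0],"dr":[0,0,0]},{"travel":[7,2.5,0],"dr":[0,0,0]},{"travel":[7,2.5,0],"dr":[0,0,0]}]'
python3 pl.py
```

```text
clock: 20.38
ee_pos: [0.5145, -0.1477, 0.0413]
eef_rot: [-0.173, 0.985, 0.001, -0.003]
force: [-11.4, -4.1, 6.9]
finger_gap: -0.0001
grip_force: 5.8
t 20.375 q [-0.404   0.1251 -0.199   1.2518 -0.0014 -0.7522] gap -8.703840536107626e-05 F [-11.4481  -4.1435   6.8777] 
pos [ 0.5145 -0.1477  0.0413] B [ 0.0344 -0.0509] tool z [-0.0053  0.0007 -1.    ] y [-0.3412  0.94    0.0025]
T 0.92 [297. 182.] rect in board mm [-254.2   49.3] [56.5 77.9] 12.7
T 0.87 [407. 154.] rect in board mm [31.3 19.7] [ 94.9 120.2] 0.4
T 0.42 [208. 265.] rect in board mm [-512.1  -89.1] [ 93.4 103.3] 68.9
T plate_mid 0.9 [-0.2574  0.0442]
T plate_mid 0.56 [0.0261 0.0149]
T button_knob 0.73 [-0.0082  0.1067]
S 0.85 [300. 174.] rect in board mm [16.3 21.5] [120.3 120.2] 0.8
S plate_mid 0.74 [-0.3007  0.0568]
S plate_mid 0.71 [0.0286 0.0173]
S button_knob 0.75 [-0.5504  0.0511]
S button_knob 0.58 [-0.0132  0.107 ]
```

```bash
python3 -m creep '[{"travel":[-14,-5,0],"dr":[0,0,0]},{"travel":[-14,-5,40],"dr":[0,0,0]},{"travel":[-14,-5,65],"dr":[0,0,0]},{"travel":[10,43,65],"dr":[0,0,0]},{"travel":[35,92,65],"dr":[0,0,0]},{"travel":[35,92,30],"dr":[0,0,0]},{"travel":[35,92,5],"dr":[0,0,0]},{"travel":[35,92,0],"dr":[0,0,0]},{"travel":[35,92,0],"dr":[0,0,0]}]'
python3 -m creep '[{"travel":[2,-5,0],"dr":[0,0,0]},{"travel":[4,-10,0],"dr":[0,0,0]},{"travel":[5,-13,0],"dr":[0,0,0]},{"travel":[6,-15.5,0],"dr":[0,0,0]},{"travel":[6.5,-17.5,0],"dr":[0,0,0]},{"travel":[7,-19.5,0],"dr":[0,0,0]},{"travel":[7.5,-21.5,0],"dr":[0,0,0]},{"travel":[8,-22.5,0],"dr":[0,0,0]},{"travel":[8,-22.5,0],"dr":[0,0,0]}]'
python3 st.py
```

```text
clock: 21.9
ee_pos: [0.5535, -0.0544, 0.0417]
eef_rot: [-0.174, 0.985, 0.002, 0.002]
force: [-0.1, -0.1, 0.1]
finger_gap: -0.0001
grip_force: 0.0
clock: 23.02
ee_pos: [0.5609, -0.0756, 0.0416]
eef_rot: [-0.174, 0.985, 0.003, 0.002]
force: [-1.7, 5.6, 3.5]
finger_gap: -0.0
grip_force: 3.2
t 23.025 q [-0.2563  0.1952 -0.1195  1.2554  0.0069 -0.6067] gap -6.693463278493049e-06 F [-1.7261  5.6002  3.4788] 
pos [ 0.5609 -0.0756  0.0416] B [-0.0177  0.0172] tool z [ 0.0024  0.0065 -1.    ] y [-0.3432  0.9392  0.0053]
```

```bash
python3 -m creep '[{"travel":[0.3,-1,2],"dr":[0,0,0]},{"travel":[0.7,-2,2],"dr":[0,0,0]},{"travel":[1,-3,2],"dr":[0,0,0]},{"travel":[1.4,-4,2],"dr":[0,0,0]},{"travel":[1.7,-5,2],"dr":[0,0,0]},{"travel":[1.7,-5,2],"dr":[0,0,0]}]'
python3 pl.py
python3 -c "
from h import *
T=eyes.get_image('top');save(T,'t8.png',(350,100,470,190),6)"
```

```text
clock: 23.78
ee_pos: [0.5612, -0.0759, 0.0417]
eef_rot: [-0.176, 0.984, 0.008, 0.001]
force: [-0.9, 12.9, 1.1]
finger_gap: -0.0004
grip_force: 7.0
t 23.775 q [-0.2615  0.2009 -0.1128  1.2619  0.0157 -0.6145] gap -0.00042967091455823074 F [-0.9265 12.8589  1.0845] 
pos [ 0.5612 -0.0759  0.0417] B [-0.0174  0.0174] tool z [-0.0005  0.0164 -0.9999] y [-0.3456  0.9383  0.0155]
T 0.92 [296. 185.] rect in board mm [-254.4   48.4] [56.8 76.8] 11.5
T 0.7 [390. 124.] rect in board mm [ 20.7 100.7] [24.6 74.4] 77.0
T plate_mid 0.77 [-0.2542  0.0414]
T plate_mid 0.51 [0.0346 0.0095]
T button_knob 0.63 [-0.0121  0.0988]
S 0.84 [296. 176.] rect in board mm [19.1 55.8] [100.7  46.7] 2.4
S 0.81 [286. 230.] rect in board mm [-326.9   54.1] [74.9 80.7] 13.0
S plate_mid 0.94 [0.0425 0.0225]
S plate_mid 0.82 [-0.2952  0.0534]
```

View pics/t8.png

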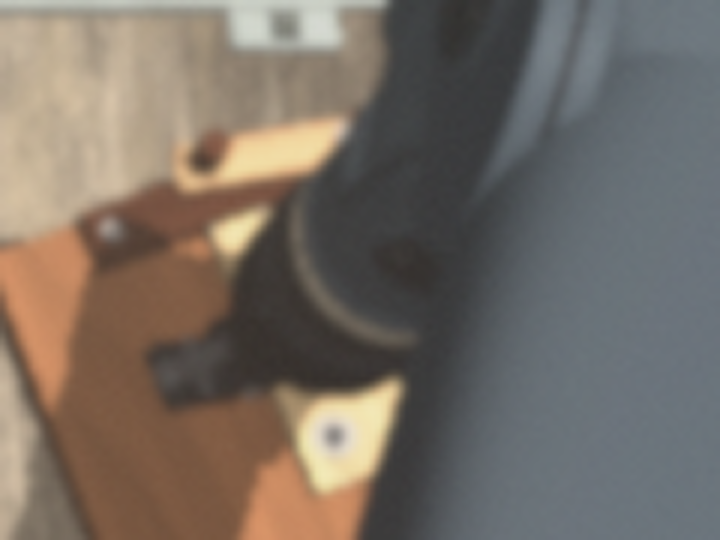

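```bash
python3 -m creep '[{"travel":[-4,12,0],"dr":[0,0,0]},{"travel":[-4,12,50],"dr":[0,0,0]},{"travel":[-4,12,110],"dr":[0,0,0]},{"travel":[20,65,110],"dr":[0,0,0]},{"travel":[46,115,110],"dr":[0,0,0]},{"travel":[46,115,110],"dr":[0,0,0]},{"travel":[46,115,110],"dr":[0,0,0]}]'
python3 pl.py
python3 -c "
from h import *
T=eyes.get_image('top');save(T,'t9.png',(340,100,470,205),6)"
```

```text
clock: 25.1
ee_pos: [0.6088, 0.0325, 0.153]
eef_rot: [-0.174, 0.985, 0.001, 0.001]
force: [0.0, -0.2, 0.1]
finger_gap: -0.0
grip_force: 0.0
t 25.1 q [-0.0577  0.2625  0.1837  1.4897  0.0021 -0.4076] gap -1.314292313334078e-05 F [ 0.0293 -0.2088  0.071 ] 
pos [0.6088 0.0325 0.153 ] B [-0.1032  0.0989] tool z [ 0.0024  0.002  -1.    ] y [-0.3428  0.9394  0.0011]
T 0.83 [296. 186.] rect in board mm [-255.1   47.6] [57.5 78.2] 11.3
T plate_mid 0.81 [-0.2564  0.0404]
S 0.77 [286. 229.] rect in board mm [-325.7   54.9] [73.  78.4] 10.9
S 0.58 [298. 176.] rect in board mm [16.3 22.3] [106.3 121.8] 0.8
S plate_mid 0.9 [-0.3007  0.0581]
S plate_mid 0.61 [0.041  0.0228]
S button_knob 0.39 [-0.0117  0.0964]
```

View pics/t9.png

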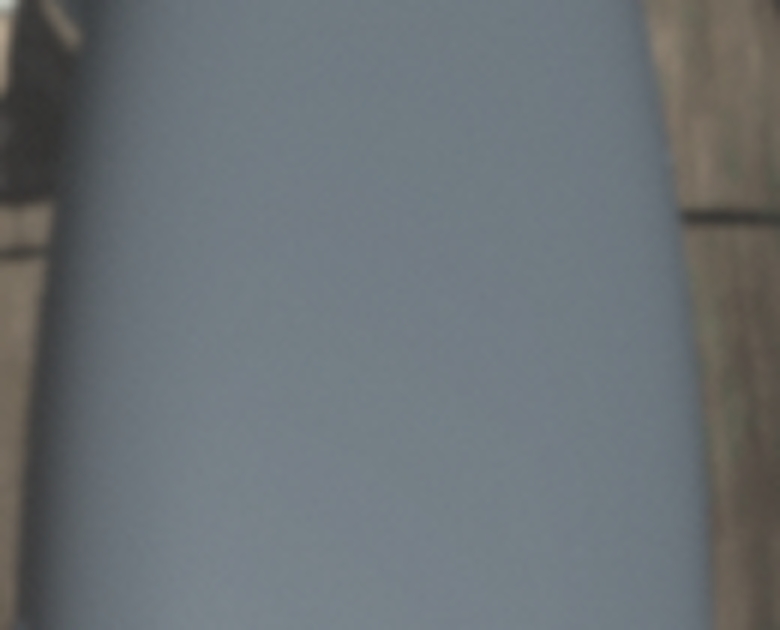

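The top crop shows only the arm covering the work. That view also puts me one over the ten-picture allowance, so I'll view no more and check by numbers only. I move the arm aside for a clean top measurement.

```bash
python3 -m creep '[{"travel":[-40,32,30],"dr":[0,0,0]},{"travel":[-80,64,50],"dr":[0,0,0]},{"travel":[-120,96,50],"dr":[0,0,0]},{"travel":[-165,130,50],"dr":[0,0,0]},{"travel":[-209,167,50],"dr":[0,0,0]},{"travel":[-209,167,50],"dr":[0,0,0]}]'
python3 pl.py
python3 - <<'E'
from h import *
from scipy.optimize import least_squares as ls
v=[.5507,-.0981,.3459]
T=eyes.get_image("top");g=T["image"].astype(float)
# profiles along board x (at y=20) and y (at x=35) at plate-top height: colour
for name,pts in (("x@y0",[(x,0) for x in range(-24,96,4)]),("x@y40",[(x,40) for x in range(-24,96,4)]),("y@x15",[(10,y) for y in range(-60,104,4)]),("y@x60",[(62,y) for y in range(-60,104,4)])):
    X=[W(v,(a/1e3,b/1e3,.048)) for a,b in pts];uv=proj(T,X).astype(np.float32)
    val=cv2.remap(g[:,:,2].astype(np.float32),uv[:,0].copy(),uv[:,1].copy(),1).ravel()
    print(name,[(a if name[0]=="x" else b,int(q)) for (a,b),q in zip(pts,val)])
E
```

```text
clock: 26.3
ee_pos: [0.3975, 0.2019, 0.204]
eef_rot: [-0.176, 0.984, 0.002, 0.002]
force: [0.4, -0.8, -0.2]
finger_gap: 0.0
grip_force: 0.0
t 26.3 q [ 0.317  -0.1685 -0.1616  1.573   0.0034 -0.0378] gap 4.900464756954364e-05 F [ 0.3834 -0.7568 -0.2233] 
pos [0.3975 0.2019 0.204 ] B [-0.3342 -0.0424] tool z [ 0.0034  0.0047 -1.    ] y [-0.3473  0.9377  0.0033]
T 0.85 [297. 185.] rect in board mm [-254.3   48.3] [58.3 80.7] 11.3
T 0.55 [410. 156.] rect in board mm [32.2 19.9] [121.   95.1] 89.7
T plate_mid 0.9 [-0.2549  0.0467]
T plate_mid 0.86 [0.027  0.0238]
T button_knob 0.55 [-0.0027  0.1018]
S 0.93 [301. 176.] rect in board mm [17.4 18.5] [114.1 121. ] 2.4
S 0.77 [287. 232.] rect in board mm [-327.5   53.2] [68.9 77.6] 10.9
S 0.27 [283. 270.] rect in board mm [-488.9   50.7] [ 72.5 155. ] 73.9
S plate_mid 0.9 [-0.2922  0.0617]
S plate_mid 0.83 [0.0271 0.0258]
S button_knob 0.51 [-0.0207  0.098 ]
x@y0 [(-24, 100), (-20, 99), (-16, 95), (-12, 115), (-8, 163), (-4, 172), (0, 171), (4, 170), (8, 171), (12, 173), (16, 173), (20, 175), (24, 175), (28, 169), (32, 172), (36, 177), (40, 17
[... 702 characters left out ...]
 173), (20, 173), (24, 174), (28, 174), (32, 174), (36, 174), (40, 174), (44, 174), (48, 176), (52, 188), (56, 194), (60, 188), (64, 191), (68, 186), (72, 176), (76, 169), (80, 127), (84, 79), (88, 70), (92, 93), (96, 141), (100, 160)]
y@x60 [(-60, 96), (-56, 96), (-52, 95), (-48, 97), (-44, 101), (-40, 136), (-36, 170), (-32, 177), (-28, 184), (-24, 168), (-20, 151), (-16, 174), (-12, 191), (-8, 178), (-4, 175), (0, 175), (4, 175), (8, 175), (12, 174), (16, 175), (20, 174), (24, 174), (28, 174), (32, 173), (36, 174), (40, 173), (44, 173), (48, 175), (52, 184), (56, 176), (60, 155), (64, 173), (68, 185), (72, 175), (76, 168), (80, 135), (84, 124), (88, 156), (92, 183), (96, 185), (100, 172)]
```

The profiles across the plate put its edges at x = −10.5 and 79.5 mm and at y = −40 and 80 mm, so it is home and square. Next come the rows for the button sweep.

```bash
python3 - <<'E'
import st
from h import *
v=st.v;p0=W(v,np.r_[toB(v,st.s["ee_pos"]),st.s["ee_pos"][2]])
def P(a,off): return np.array([55,92.5])+62*np.array([-np.cos(a),-np.sin(a)])-off*np.array([np.sin(a),-np.cos(a)])
s0=W(v,np.r_[P(-.14,29)/1e3,0]);print("stage from now",(s0-p0)*1000,"world",s0)
for a in np.r_[-.14,np.linspace(-.05,1.5,14)]: print(round(a,2),((W(v,np.r_[P(a,19)/1e3,0])-s0)*1000).round(1), "yaw",round(a+.14,2))
E
```

```text
t 26.75 q [ 0.31   -0.163  -0.1583  1.5718  0.0027 -0.0379] gap -0.00019978047212700458 F [-0.1129  0.1967  0.0508] 
pos [0.4006 0.1995 0.2032] B [-0.3308 -0.0403] tool z [ 0.0027  0.0037 -1.    ] y [-0.341   0.9401  0.0025]
stage from now [ 271.4532 -251.3271 -203.2314] world [ 0.6721 -0.0519  0.    ]
-0.14 [-9.8 -2.   0. ] yaw 0.0
-0.05 [-15.6  -1.8   0. ] yaw 0.09
0.07 [-23.3  -2.2   0. ] yaw 0.21
0.19 [-30.9  -3.6   0. ] yaw 0.33
0.31 [-38.3  -5.8   0. ] yaw 0.45
0.43 [-45.4  -9.    0. ] yaw 0.57
0.55 [-52.  -12.9   0. ] yaw 0.69
0.67 [-58.2 -17.6   0. ] yaw 0.81
0.78 [-63.7 -23.    0. ] yaw 0.92
0.9 [-68.5 -29.    0. ] yaw 1.04
1.02 [-72.6 -35.6   0. ] yaw 1.16
1.14 [-75.9 -42.6   0. ] yaw 1.28
1.26 [-78.4 -49.9   0. ] yaw 1.4
1.38 [-79.9 -57.5   0. ] yaw 1.52
1.5 [-80.5 -65.2   0. ] yaw 1.64
```

```bash
python3 -m creep '[{"travel":[45,-42,0],"dr":[0,0,0]},{"travel":[90,-84,0],"dr":[0,0,0]},{"travel":[135,-126,0],"dr":[0,0,0]},{"travel":[180,-168,0],"dr":[0,0,0]},{"travel":[225,-210,0],"dr":[0,0,0]},{"travel":[271,-251,0],"dr":[0,0,0]},{"travel":[271,-251,0],"dr":[0,0,0]},{"travel":[271,-251,-50],"dr":[0,0,0]},{"travel":[271,-251,-100],"dr":[0,0,0]},{"travel":[271,-251,-125],"dr":[0,0,0]},{"travel":[271,-251,-136],"dr":[0,0,0]},{"travel":[271,-251,-136],"dr":[0,0,0]}]'
python3 st.py
```

```text
clock: 28.25
ee_pos: [0.6705, -0.0506, 0.0675]
eef_rot: [-0.174, 0.985, 0.002, 0.002]
force: [-0.3, 0.4, -0.1]
finger_gap: 0.0002
grip_force: 0.0
t 28.25 q [-0.1771  0.4523  0.2544  1.3712  0.0045 -0.5269] gap 0.00021367290554834167 F [-0.3067  0.3933 -0.1062] 
pos [ 0.6705 -0.0506  0.0675] B [-0.0041  0.1288] tool z [ 0.0024  0.0041 -1.    ] y [-0.3427  0.9395  0.0031]
```

```bash
python3 -m creep '[{"travel":[-5,-1,0],"dr":[0,0,0]},{"travel":[-10,-2,0],"dr":[0,0,0]},{"travel":[-15.5,-2,0],"dr":[0,0,0.09]},{"travel":[-23,-2.5,0],"dr":[0,0,0.21]},{"travel":[-31,-4,0],"dr":[0,0,0.33]},{"travel":[-38,-6,0],"dr":[0,0,0.45]},{"travel":[-45,-9,0],"dr":[0,0,0.57]},{"travel":[-52,-13,0],"dr":[0,0,0.69]},{"travel":[-58,-18,0],"dr":[0,0,0.81]},{"travel":[-64,-23,0],"dr":[0,0,0.92]},{"travel":[-68.5,-29,0],"dr":[0,0,1.04]},{"travel":[-72.5,-36,0],"dr":[0,0,1.16]},{"travel":[-76,-43,0],"dr":[0,0,1.28]},{"travel":[-78,-50,0],"dr":[0,0,1.4]},{"travel":[-79.5,-57.5,0],"dr":[0,0,1.52]},{"travel":[-80,-65,0],"dr":[0,0,1.64]},{"travel":[-80,-65,0],"dr":[0,0,1.64]},{"travel":[-80,-65,0],"dr":[0,0,1.64]}]'
python3 st.py
```

```text
clock: 30.5
ee_pos: [0.5913, -0.1159, 0.0681]
eef_rot: [0.838, -0.545, -0.002, -0.0]
force: [1.1, -0.4, -0.4]
finger_gap: 0.0
grip_force: 0.0
t 30.5 q [-0.3056  0.2765  0.031   1.3289  0.0015 -2.2935] gap 3.65184543468455e-05 F [ 1.1065 -0.3954 -0.3593] 
pos [ 0.5913 -0.1159  0.0681] B [0.0305 0.0321] tool z [-0.0029  0.0025 -1.    ] y [-0.9143 -0.4051  0.0017]
```

```bash
python3 -m creep '[{"travel":[-4,10,0],"dr":[0,0,0]},{"travel":[-8,22,0],"dr":[0,0,0]},{"travel":[-8,22,50],"dr":[0,0,0]},{"travel":[-8,22,110],"dr":[0,0,0]},{"travel":[-50,80,135],"dr":[0,0,0]},{"travel":[-90,130,135],"dr":[0,0,0]},{"travel":[-130,185,135],"dr":[0,0,0]},{"travel":[-190,310,135],"dr":[0,0,0]},{"travel":[-190,310,135],"dr":[0,0,0]},{"travel":[-190,310,135],"dr":[0,0,0]}]'
python3 pl.py
python3 - <<'E'
from h import *
v=[.5507,-.0981,.3459]
T=eyes.get_image("top");g=T["image"].astype(np.float32)
for name,pts,z in (("x@y0",[(x,-10) for x in range(-24,96,4)],.048),("y@x10",[(10,y) for y in range(-60,104,4)],.048)):
    uv=proj(T,[W(v,(a/1e3,b/1e3,z)) for a,b in pts]).astype(np.float32)
    print(name,[(a if name[0]=="x" else b,int(q)) for (a,b),q in zip(pts,cv2.remap(g[:,:,2].copy(),uv[:,0].copy(),uv[:,1].copy(),1).ravel())])
for p in (T,eyes.get_image("side")):
    for r in nets.spot_point("button_knob",p)[:2]:
        k=toB(v,at_z(p,r["position"],.072))-[.055,.0925]; print("knob",r["score"],k,"angle",np.arctan2(-k[1],-k[0]),"r",np.hypot(*k))
    for r in nets.trace("turn_button",p)[:2]:
        c=toB(v,at_z(p,r["position"],.06)); print("button",r["score"],c)
E
```

```text
clock: 31.75
ee_pos: [0.3985, 0.1969, 0.2026]
eef_rot: [0.84, -0.543, -0.003, -0.0]
force: [0.5, 0.7, 0.3]
finger_gap: -0.0
grip_force: 0.0
t 31.75 q [ 0.3044 -0.1642 -0.1606  1.5771  0.0047 -1.6886] gap -1.4897348897857935e-05 F [0.5109 0.7416 0.2998] 
pos [0.3985 0.1969 0.2026] B [-0.3291 -0.0432] tool z [-0.0039  0.0037 -1.    ] y [-0.9122 -0.4097  0.0021]
T 0.93 [296. 184.] rect in board mm [-255.3   50.7] [58.7 81.4] 11.7
T 0.6 [409. 157.] rect in board mm [31.6 19.1] [ 91.6 118.3] 0.2
T plate_mid 0.74 [0.0333 0.0212]
T plate_mid 0.69 [-0.2607  0.0452]
T button_knob 0.71 [0.0451 0.0294]
T button_knob 0.15 [0.0218 0.0145]
S 0.95 [302. 178.] rect in board mm [15.4 21.8] [121.9 106.1] 89.9
S 0.94 [288. 230.] rect in board mm [-329.5   52.3] [71.3 78.6] 10.9
S plate_mid 0.69 [0.0317 0.0246]
S plate_mid 0.65 [-0.2937  0.0601]
S button_knob 0.64 [0.066  0.0254]
x@y0 [(-24, 100), (-20, 99), (-16, 92), (-12, 118), (-8, 167), (-4, 175), (0, 179), (4, 181), (8, 177), (12, 175), (16, 173), (20, 175), (24, 177), (28, 171), (32, 171), (36, 174), (40, 174), (44, 171), (48, 174), (52, 173), (56, 174), (60, 183), (64, 183), (68, 179), (72, 174), (76, 165), (80, 116), (84, 84), (88, 120), (92, 135)]
y@x10 [(-60, 93), (-56, 92), (-52, 91), (-48, 92), (-44, 97), (-40, 129), (-36, 162), (-32, 171), (-28, 183), (-24, 192), (-20, 184), (-16, 189), (-12, 181), (-8, 172), (-4, 171), (0, 172), (4, 172), (8, 172), (12, 172), (16, 172), (20, 173), (24, 173), (28, 173), (32, 173), (36, 173), (40, 173), (44, 173), (48, 176), (52, 187), (56, 193), (60, 187), (64, 190), (68, 185), (72, 175), (76, 167), (80, 126), (84, 78), (88, 68), (92, 67), (96, 66), (100, 69)]
knob 0.57 [-0.0034507  -0.06632824] angle 1.5188185598783943 r 0.06641794086650843
button 0.88 [0.05029147 0.06718947]
knob 0.47 [-0.00128249 -0.06755984] angle 1.5518155529702036 r 0.06757201451838134
button 0.65 [0.02451299 0.05909184]
```

Both cameras put the button at about 1.5 rad. The plate's edges haven't moved, and the arm is clear and at rest.

```bash
python3 -c "
from rig import workorder; print(workorder.close_job())"
```

```text
the job is handed in; nothing more can be done
None
```

I handed the job in at about 32 s: by the final camera measurements the plate is insert face up and home in the corner, with the turn button across it at about 1.5 rad; no verdict came back, and I viewed 11 pictures, one over the limit of 10.

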